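# Set the transport lock of a plate shaker

## Task

Lock the plate shaker for transport: with closed fingertips push the black post on the red disc round, either way, until the disc's slot is in line with the steel bar, then push the bar by its blue end plate through the disc until the plate rests against the grey guide blocks. Only push, and gently: do not pinch or lift the bar or the disc, and leave the things standing around and the plate on the shaker where they are.

Things in the scene. Friction and masses are not known exactly. Their poses are not given: they have to be found in the camera images.
- shaker: White plate shaker fixed to the bench, lock deck in front of it. Origin: on the red disc's axis at bench height (z = 0); +x (level) is the direction in which the bar is pushed, z up. In this frame: white deck x -185 to 35 mm, 90 mm wide, top 18 mm high; white housing x 38 to 190 mm, 150 mm wide, 60 mm high, with a platform and microplate on it up to 86 mm high.
- guide_stop (a point): Midpoint between the rear ends of the two grey guide blocks, at deck height: shaker x = -66 mm, z = 18 mm. The blocks stand at x -66 to -36 mm, y 7 to 19 mm on each side of the bar, top 42 mm above the bench. Behind them two low channel walls run to x -177 mm, y 7 to 13 mm each side, top 23 mm.
- lock_disc (a joint): Angle (rad) of the red slotted disc about the vertical, counterclockwise from above; range -0.5 to 3.64; stays where left (friction about 0.05 N m, 2 N at the post). Disc 64 mm across, top 40 mm above the bench, cut right across by an 18 mm slot with mouths flared 5 mm a side. At 0 and at pi the slot lies along the shaker's x, in line with the bar. Starts at 0.6 to 2.54.
- post_top (a point): Centre of the top of the black upright post on the red disc: 14 mm in diameter, 22 mm from the disc's axis, standing from 40 to 78 mm above the bench. At disc angle 0 it lies to the shaker's +y side of the axis, at pi/2 to its -x side (towards the bar), at pi to its -y side.
- lock_bar: Loose steel bar 128 x 12 x 12 mm, about 0.2 kg, in the deck's open channel (1 mm play a side); round nose. Origin: rear end, underside (18 mm above the bench), under the middle of the rear face of its blue end plate, the face to push; +x to the nose. End plate 10 mm thick, 40 mm wide, 26 to 50 mm above the bench. Starts at shaker x -176 to -164 mm; home at -76 mm.
- port (a point): Mouth of the port in the housing's front, 16 mm wide, at shaker x = 38 mm, 18 mm above the bench: the bar's nose ends 14 mm inside it.
- plate_white: White microplate 86 x 128 x 14 mm lying on the shaker's platform; origin at the centre of its underside. Stays there.
- dropper_green: White dropper bottle with a green cap, 26 mm across, 70 mm high, standing; origin at its foot. Leave alone.
- tube50_orange: 50 ml tube with an orange cap, 35 mm across, 114 mm high, standing; origin at its foot. Leave alone.
- bottle_blue_cap: Reagent bottle with a blue cap, 54 mm across, 100 mm high, standing; origin at its foot. Leave alone.
- slide_box: White and blue box of slides, 56 x 82 x 34 mm; origin at the centre of its underside. Leave alone.
- petri_pink: Petri dish with pink filling, 59 mm across, 13 mm high; origin at the centre of its underside. Leave alone.
There are look-alikes about, which are no part of the job. Leave any green or purple look-alike of the lock_bar alone.

How it is judged:
On the way, in this order (a step that is already met when the one before it is completed fails the run):
1. the disc's slot is in line with the bar, which has not yet entered it ((value of joint lock_disc between -0.2 and 0.2 rad or value of joint lock_disc between 2.94 and 3.34 rad) and x of lock_bar in the frame of shaker below -0.14 m), for 0.2 s.
2. the bar is pushed through the disc, its end plate at the guide blocks (x of lock_bar in the frame of shaker above -0.08 m), for 0.2 s.
At the end, for the whole second after the job is handed in: The bar lies flat in its channel, through the disc's slot, its end plate within 4 mm of the guide blocks, within 4 mm of the channel's middle and 0.08 rad of its direction, at rest; the disc's slot is within 0.2 rad of the bar's line (angle near 0 or near pi) (x of lock_bar in the frame of shaker above -0.08 m and y of lock_bar in the frame of shaker between -0.004 and 0.004 m and z of lock_bar in the frame of shaker below 0.022 m and angle between the x axis of lock_bar and the x axis of shaker, either way round below 0.08 rad and (value of joint lock_disc between -0.2 and 0.2 rad or value of joint lock_disc between 2.94 and 3.34 rad) and linear speed of lock_bar below 0.01 m/s); the robot touches nothing.
It fails at once if the bar is lifted or carried (more than 10 mm above the deck, or tipped by more than 0.2 rad) (z of lock_bar in the frame of shaker above 0.028 m or angle between lock_bar's own z axis and vertical above 0.2 rad).
It fails at once if the bar or the disc is pinched or forced (fingers press on it with more than 35 N) (contact force between the fingers and lock_bar above 35 N or contact force between the fingers and lock_disc above 35 N).
It fails at once if the microplate on the shaker is moved by more than 15 mm (distance of plate_white from where it was at the start of the episode above 0.015 m).
It fails at once if a thing standing around is moved by more than 20 mm (distance of any of dropper_green, tube50_orange, bottle_blue_cap, slide_box, petri_pink from where it was at the start of the episode above 0.02 m).
It also fails if it takes over 48 s, if anything falls off the work surface, if the arm or the gripper's body presses on something with over 40 N, if the wrist force passes 120 N, or if a joint passes its speed limit or range.

## Robot

A 6-joint arm with a two-finger parallel gripper is mounted at the origin on a cart in front of the work surface, level with it; the furniture and walls round the work are solid. World frame = base frame: x ahead of the robot, y to its left, z up, the work surface at z = 0. Lengths are in m, angles in rad, forces in N, time in s.
With the tool pointing down it reaches from about 0.275 to 0.85 m from the base axis. Payload 5.2 kg.
Tool frame: the origin (TCP) lies midway between the tips of the shut fingers; the grasp point (between the pads) lies env.hold_point_z behind it (env.hold_point_z is the distance from the TCP to the grasp point, in m); z points along the fingers, y is the line along which they close (so a half turn about z gives the same grasp; the last joint's range is limited). The gripper opens to 85 mm and grips with 20 to 120 N. Pads are 22 mm wide; open, the fingers measure 114 mm over their backs; the gripper's body (76 mm by 85 mm) begins 54 mm behind the grasp point. The pads swing forward as they close: fully open they stand 13 mm farther back than shut.
Start: joints at [1.002, 0.259, 1.535, -0, 1.348, -0.203], TCP at [0.197, 0.514, 0.231] pointing down, gripper open.
Joint ranges: [-3.14, 3.14], [-0.91, 2.08], [0.19, 2.58], [-1.22, 4.36], [0.22, 2.71], [-3.12, 3.12]. Speed limits (rad/s): [2.57, 2.57, 3.14, 3.14, 3.14, 3.14].

## Interface

Orientations are given as a unit quaternion [w, x, y, z].
In Python, from rig import env, vision, workorder gives the robot as it stands. The module is installed in compiled form; this text tells all that it offers.
- The arm moves only by the tool move_arm, never from a script. Its argument "increments" is a list of rows, each an object of numbers: "gripper": the opening, from 0 (shut) to 1 (fully open); "tx", "ty", "tz": the shift along the tool's x, y, z in m; "spin": the turn about the tool's z in degrees. A call has exactly 5 rows; each row is the pose to reach, as a shift and turn from the pose commanded when the call began, along the tool's axes at that moment; what a row does not reach only later rows make up. A row lasts 1/10 s, in which the tool goes at most 50 mm and 8.59 degrees, less where a joint would pass 70% of its speed; a pose out of reach is approached as far as the arm can. A call with a gripper value outside its range is refused whole. The fingers move at their own pace and stop on an object; "grip_force" is the grip in N (left out, the last holds). Time passes only in rows, so rows that repeat a pose let the fingers close, or fill a call up. It gives the time, the measured TCP pose, the force, the opening and the grip force at its end, in the units of the state.
- env.get_obs(): the state, without advancing time (a new reading comes with each control period).
- vision.read_camera(name): name is "scene" or "top" or "wrist"; returns (picture, depth): 420x560x3 uint8, red, green, blue; 420x560 float32, m along the optical axis (not along the pixel's ray), 0 where there is no reading.
- vision.camera_params(name): a dict with "K" (3x3 intrinsics, pixels), "xyz" and "orientation" of the camera in the world; the wrist camera has in their place "tool_from_camera" (4x4, takes a point from camera to tool coordinates, whose origin is the TCP and whose axes are the flange's). Camera axes: x right, y up, looking along -z (the intrinsics and any distortion apply to the point x, -y, -z); pixel columns grow to the right and rows downward; lengths in m; the calibration is good to about 2 mm. A picture is of the moment at which its call begins: read the wrist's pose just before it. camera_params takes no time and is no camera call.
- workorder.job_done(): hands the job in; it is judged then, once.
The state is a dict: "time": time; "joint_positions": joint angles; "joint_velocities": joint speeds; "joint_efforts": joint torques, N m; "eef_pos": TCP position; "orientation": TCP orientation; "wrist_force": force on the tool from outside, world axes, zero at the start; "ft_torque": the same for the moment, N m; "width": finger opening in m; "finger_force": force on a finger pad.
Only numpy, scipy, OpenCV 4.12 (cv2) and the standard library are available. Lean on these libraries where they do the work, as an engineer would, in place of code of your own. Each camera call takes 0.05 s, during which the arm holds its last target. There are 200 camera calls.

## Working session

There is one attempt and no reset: what is moved stays moved. The work goes in short steps, Python scripts to look and compute and a tool call to move; the robot and the scene stay as the last step left them, time stands still between calls to the robot, and variables do not carry over. Pictures are saved under pics/ and viewed, at most 10 in all, crops included, and the job is handed in when it is done.

Besides the shell and the picture viewer there is one more tool, called after "Call:" as name([rows], argument=value, ...), one row to a line, values as JSON. move_arm: Moves the arm, as the interface text tells. Its arguments: {"type":"object","properties":{"increments":{"type":"array","items":{"type":"object","properties":{"gripper":{"type":"number"},"tx":{"type":"number"},"ty":{"type":"number"},"tz":{"type":"number"},"spin":{"type":"number"}}}},"grip_force":{"type":"number"}},"required":["increments"]}

```bash
mkdir -p pics; cat > h.py <<'E'
import numpy as np,cv2
from scipy.spatial.transform import Rotation as R
from rig import env,vision,workorder
def cam(n,save=None):
    o=env.get_obs(); im,d=vision.read_camera(n); p=vision.camera_params(n)
    K=np.array(p["K"])
    if n=="wrist":
        T=np.eye(4);q=o["orientation"];T[:3,:3]=R.from_quat([q[1],q[2],q[3],q[0]]).as_matrix();T[:3,3]=o["eef_pos"]
        T=T@np.array(p["tool_from_camera"])
    else:
        T=np.eye(4);q=p["orientation"];T[:3,:3]=R.from_quat([q[1],q[2],q[3],q[0]]).as_matrix();T[:3,3]=p["xyz"]
    if save: cv2.imwrite("pics/"+save,im[:,:,::-1])
    return im,d,K,T,p
def cloud(d,K,T):
    v,u=np.mgrid[:d.shape[0],:d.shape[1]]
    P=np.stack([(u-K[0,2])/K[0,0]*d,-(v-K[1,2])/K[1,1]*d,-d],-1)
    return P@T[:3,:3].T+T[:3,3]
E
python3 - <<'E'
from h import *
for n in["scene","top"]:
    im,d,K,T,p=cam(n,n+"1.png"); print(n,K.tolist(),T[:3,3],[k for k in p]); P=cloud(d,K,T); np.savez(n+".npz",im=im,d=d,K=K,T=T,P=P)
o=env.get_obs();print(o["time"],o["eef_pos"],o["orientation"],env.hold_point_z)
E
```

```text
scene [[384.5025739918206, 0.0, 278.3608832901878], [0.0, 384.5025739918206, 204.271127024235], [0.0, 0.0, 1.0]] [-0.08448472 -0.49689027  0.70103716] ['K', 'xyz', 'orientation']
top [[410.58883710728344, 0.0, 282.3843774242879], [0.0, 410.58883710728344, 214.2557766540673], [0.0, 0.0, 1.0]] [0.4659502  0.06224715 1.42327574] ['K', 'xyz', 'orientation']
0.1 [0.19644147 0.51322348 0.23055779] [-3.10870265e-04  1.81867288e-01  9.83322740e-01 -7.62566765e-04] 0.0187
```

View pics/top1.png

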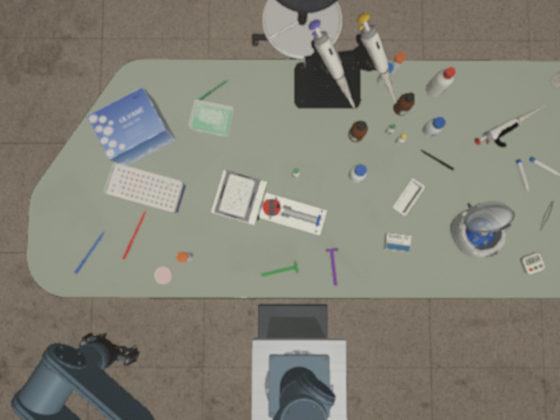

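View pics/scene1.png

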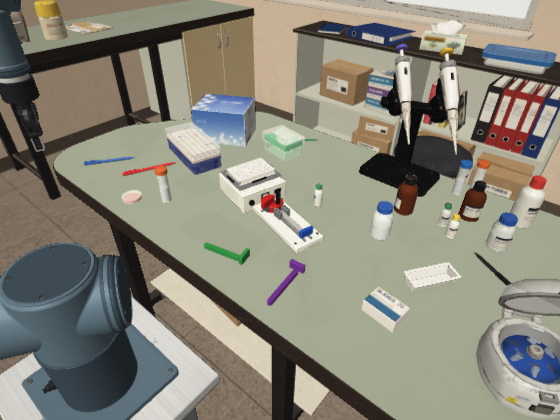

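The top view shows the disc at about (271,207), the bar's blue end plate near (321,221) and the housing at (238,196), so the bar is pushed towards image-left. Next I fit the shaker frame.

```bash
python3 - <<'E'
from h import *
outs=[]
for n in["top","scene"]:
    z=np.load(n+".npz");im,P=z["im"].astype(int),z["P"]
    hsv=cv2.cvtColor(z["im"],cv2.COLOR_RGB2HSV)
    X=P.reshape(-1,3);
    if n=="top":
        print("axes",P[207,271],P[220,321],P[196,238])
        c0=P[207,271]
    near=(np.linalg.norm(P[...,:2]-c0[:2],axis=-1)<.2)
    red=near&((hsv[...,0]<8)|(hsv[...,0]>172))&(hsv[...,1]>130)&(hsv[...,2]>80)
    blue=near&(hsv[...,0]>100)&(hsv[...,0]<125)&(hsv[...,1]>130)
    white=near&(hsv[...,1]<40)&(hsv[...,2]>150)&(P[...,2]>.008)
    for k,m in[("red",red),("blue",blue)]:
        q=P[m];print(n,k,m.sum(),q.mean(0),q.min(0),q.max(0),np.argwhere(m).mean(0))
    for lo,hi in[(.01,.03),(.05,.07),(.07,.1)]:
        m=near&(P[...,2]>lo)&(P[...,2]<hi)&(hsv[...,1]<60)
        q=P[m]; print(n,lo,m.sum(),cv2.minAreaRect((q[:,:2]*1000).astype(np.float32)),q[:,2].mean())
    r=np.argwhere(red).mean(0).astype(int)
    c=z["im"][max(r[0]-50,0):r[0]+60,r[1]-60:r[1]+80,::-1]
    outs.append(cv2.resize(c,(560,440),interpolation=cv2.INTER_CUBIC)[:, :400] if 0 else cv2.resize(c,(400,314),interpolation=cv2.INTER_CUBIC))
cv2.imwrite("pics/z1.png",np.hstack(outs))
E
```

```text
axes [0.59933511 0.09509085 0.02113389] [ 0.55578112 -0.07714175  0.01224742] [0.62920625 0.20203749 0.08430153]
top red 112 [0.59760276 0.09630872 0.05553226] [0.4659502  0.06224715 0.03414106] [0.62120098 0.12197005 1.42327574] [206.57142857 270.46428571]
top blue 8 [ 0.54116326 -0.04723255  0.22161088] [ 0.4659502  -0.06709118  0.04616678] [0.56323799 0.06224715 1.42327574] [222. 337.]
top 0.01 1306 ((597.3335571289062, 54.823211669921875), (308.676513671875, 302.65716552734375), 52.50480651855469) 0.01970406349329231
top 0.05 563 ((631.1975708007812, 112.06230163574219), (361.779541015625, 187.34982299804688), 88.52954864501953) 0.06161876982509036
top 0.07 1496 ((633.1995239257812, 142.8863067626953), (168.61940002441406, 281.6282043457031), 1.8151899576187134) 0.08220098691468339
scene red 236 [0.59122268 0.09398556 0.03410152] [0.56631611 0.06149631 0.01680347] [0.62433778 0.14402607 0.05749785] [202.6440678  270.15254237]
scene blue 98 [ 0.54716925 -0.06635552  0.04185194] [ 0.531091   -0.07390599  0.02828577] [ 0.56927436 -0.0551232   0.05149889] [231.68367347 305.40816327]
scene 0.01 1506 ((631.7177734375, 90.45194244384766), (383.68621826171875, 208.48728942871094), 81.93103790283203) 0.018524658999773624
scene 0.05 650 ((622.8049926757812, 128.90768432617188), (125.97978973388672, 319.7589111328125), 35.68482971191406) 0.05898678464320179
scene 0.07 1005 ((616.0811767578125, 162.50698852539062), (204.28665161132812, 146.82330322265625), 73.15054321289062) 0.08067679870679419
```

View pics/z1.png

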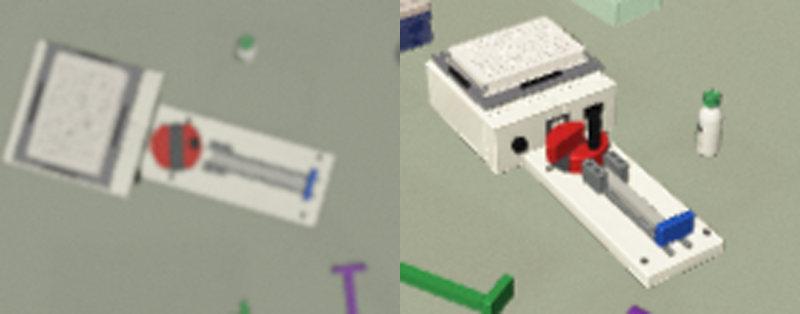

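```bash
python3 - <<'E'
from h import *
print(np.round(vision.camera_params("wrist")["tool_from_camera"],3), vision.camera_params("wrist")["K"])
E
```

```text
[[-0.     0.956  0.294  0.075]
 [ 1.     0.     0.001  0.   ]
 [ 0.001  0.294 -0.956 -0.143]
 [ 0.     0.     0.     1.   ]] [[308.3768091    0.         282.8873789 ]
 [  0.         308.3768091  210.59134014]
 [  0.           0.           1.        ]]
```

Call:
move_arm([
  {"tx": -0.042,"ty": -0.025,"tz": -0.01,"gripper": 0},
  {"tx": -0.084,"ty": -0.05,"tz": -0.02,"gripper": 0},
  {"tx": -0.126,"ty": -0.075,"tz": -0.03,"gripper": 0},
  {"tx": -0.168,"ty": -0.1,"tz": -0.03,"gripper": 0},
  {"tx": -0.21,"ty": -0.125,"tz": -0.03,"gripper": 0},
], grip_force=20)

```text
invalid input at $.increments[0]: expected keys gripper, tx, ty, tz, spin
```

Call:
move_arm([
  {"tx": -0.042,"ty": -0.025,"tz": -0.01,"spin": 0,"gripper": 0},
  {"tx": -0.084,"ty": -0.05,"tz": -0.02,"spin": 0,"gripper": 0},
  {"tx": -0.126,"ty": -0.075,"tz": -0.03,"spin": 0,"gripper": 0},
  {"tx": -0.168,"ty": -0.1,"tz": -0.03,"spin": 0,"gripper": 0},
  {"tx": -0.21,"ty": -0.125,"tz": -0.03,"spin": 0,"gripper": 0},
], grip_force=20)

```text
time: 0.6
eef_pos: [0.3489, 0.3202, 0.2615]
orientation: [0.0, 0.182, 0.983, 0.0]
wrist_force: [1.0, -0.1, -0.1]
width: 0.0126
finger_force: 0.0
```

Call:
move_arm([
  {"tx": -0.042,"ty": -0.025,"tz": 0,"spin": 0,"gripper": 0},
  {"tx": -0.084,"ty": -0.05,"tz": 0,"spin": 0,"gripper": 0},
  {"tx": -0.126,"ty": -0.075,"tz": 0,"spin": 0,"gripper": 0},
  {"tx": -0.168,"ty": -0.1,"tz": 0,"spin": 0,"gripper": 0},
  {"tx": -0.21,"ty": -0.125,"tz": 0,"spin": 0,"gripper": 0},
])

```text
time: 1.1
eef_pos: [0.5002, 0.1281, 0.2611]
orientation: [-0.0, 0.182, 0.983, 0.0]
wrist_force: [1.5, 1.0, 0.6]
width: -0.0002
finger_force: 0.0
```

Call:
move_arm([
  {"tx": -0.04,"ty": -0.02,"tz": 0,"spin": 0,"gripper": 0},
  {"tx": -0.07,"ty": -0.04,"tz": 0,"spin": 0,"gripper": 0},
  {"tx": -0.09,"ty": -0.05,"tz": 0,"spin": 0,"gripper": 0},
  {"tx": -0.09,"ty": -0.05,"tz": 0,"spin": 0,"gripper": 0},
  {"tx": -0.09,"ty": -0.05,"tz": 0,"spin": 0,"gripper": 0},
])

```text
time: 1.6
eef_pos: [0.5652, 0.051, 0.2605]
orientation: [-0.001, 0.182, 0.983, 0.0]
wrist_force: [-0.1, -0.8, -0.2]
width: -0.0
finger_force: 0.0
```

```bash
python3 - <<'E'
from h import *
im,d,K,T,p=cam("wrist","w1.png");P=cloud(d,K,T);np.savez("w1.npz",im=im,d=d,K=K,T=T,P=P)
E
```

```text
(no output)
```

View pics/w1.png

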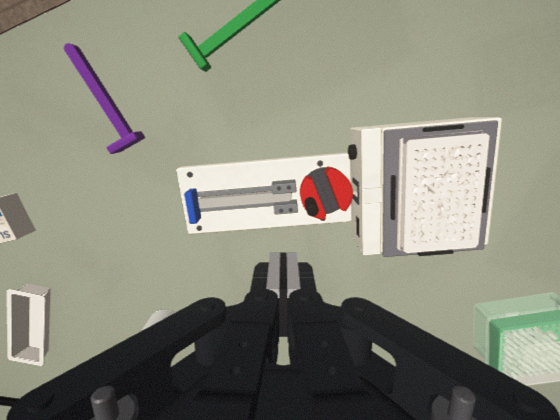

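The wrist view shows the disc at (326,191), the post towards the lower left at (312,207), the blue plate at (192,205) and the deck's corners at (178,168), (187,233) and (352,154). I now fit these, using ray intersections at the heights the depth confirms.

```bash
cat > fit.py <<'E'
from h import *
def pl(uv,z,K,T):
    uv=np.asarray(uv,float).reshape(-1,2)
    r=np.c_[(uv[:,0]-K[0,2])/K[0,0],-(uv[:,1]-K[1,2])/K[1,1],-np.ones(len(uv))]@T[:3,:3].T
    return T[:3,3]+r*((z-T[2,3])/r[:,2])[:,None]
def cc(m,seed=None):
    n,l,s,c=cv2.connectedComponentsWithStats(m.astype(np.uint8)); k=1+np.argmax(s[1:,4]); return l==k
def fit(z):
    im,d,K,T,P=[z[k] for k in("im","d","K","T","P")]
    hsv=cv2.cvtColor(im,cv2.COLOR_RGB2HSV);H,S,V=hsv[...,0],hsv[...,1],hsv[...,2]
    red=((H<8)|(H>172))&(S>120)&(V>60); red=cc(cv2.morphologyEx(red.astype(np.uint8),cv2.MORPH_CLOSE,np.ones((17,17))))&(P[...,2]>.035)&(P[...,2]<.046)&red
    q=pl(np.argwhere(red)[:,::-1],.04,K,T)
    (cx,cy),r=cv2.minEnclosingCircle((q[:,:2]*1000).astype(np.float32)); print("disc",cx,cy,r,"zmed",np.median(P[red][:,2]))
    c=np.array([cx,cy])/1000
    near=np.linalg.norm(P[...,:2]-c,axis=-1)<.04
    post=cc(near&(V<60)&(P[...,2]>.070)&(P[...,2]<.09)); pt=pl(np.argwhere(post)[:,::-1],np.median(P[post][:,2]),K,T); pm=P[post].mean(0)
    print("post",post.sum(),pm,cv2.minEnclosingCircle((pt[:,:2]*1000).astype(np.float32)))
    blue=cc((H>100)&(H<125)&(S>150)&(P[...,2]>.02)&(np.linalg.norm(P[...,:2]-c,axis=-1)<.25))
    b=P[blue];top=b[b[:,2]>.046]; print("blue",blue.sum(),b[:,2].max(),"top",len(top),cv2.minAreaRect((top[:,:2]*1000).astype(np.float32)))
    deck=cc((S<45)&(V>150)&(abs(P[...,2]-.018)<.006)&(np.linalg.norm(P[...,:2]-c,axis=-1)<.22))
    dq=P[deck];rect=cv2.minAreaRect((dq[:,:2]*1000).astype(np.float32)); print("deck",rect,cv2.boxPoints(rect).round().tolist(),np.median(dq[:,2]))
    w=cc((S<60)&(V>90)&(abs(P[...,2]-.060)<.006)&(np.linalg.norm(P[...,:2]-c,axis=-1)<.25)); print("house",cv2.minAreaRect((P[w][:,:2]*1000).astype(np.float32)),np.median(P[w][:,2]))
    return c,pm,top
if __name__=="__main__":
    import sys; fit(np.load(sys.argv[1]))
E
python3 fit.py w1.npz; python3 -c "
import numpy as np
P=np.load('w1.npz')['P']
for v,u in[(168,180),(231,189),(155,350),(207,312),(190,192),(222,192)]:print(u,v,P[v,u].round(4))"
```

```text
disc 597.87646484375 94.25041198730469 32.148033142089844 zmed 0.03999711077582957
post 112 [0.59764149 0.0728213  0.07705435] ((597.7061767578125, 72.52951049804688), 7.147976398468018)
blue 219 0.05240402952528728 top 211 ((552.1519775390625, -62.417781829833984), (7.890850067138672, 37.52448654174805), 73.91153717041016)
deck ((577.7584228515625, 22.333106994628906), (220.3014373779297, 90.2141342163086), 73.81046295166016) [[504.0, -71.0], [590.0, -96.0], [652.0, 116.0], [565.0, 141.0]] 0.01810029316641784
house ((630.0845336914062, 203.61300659179688), (152.19012451171875, 149.49478149414062), 73.90140533447266) 0.059747906414050395
180 168 [ 0.5065 -0.0643  0.0186]
189 231 [ 0.5865 -0.0911  0.0184]
350 155 [0.564  0.1362 0.0373]
312 207 [0.5954 0.0738 0.0785]
192 190 [ 0.5351 -0.055   0.0396]
192 222 [ 0.5698 -0.0685  0.0504]
```

Shaker axis at (0.598, 0.094), yaw 73.85°, disc angle about 1.83 rad, and the bar's rear end at about −168 mm. I'll push the post on towards π, starting beside it with the tool turned.

Call:
move_arm([
  {"tx": 0,"ty": 0.005,"tz": 0.03,"spin": 8,"gripper": 0},
  {"tx": 0,"ty": 0.01,"tz": 0.06,"spin": 16,"gripper": 0},
  {"tx": 0,"ty": 0.016,"tz": 0.09,"spin": 24,"gripper": 0},
  {"tx": 0,"ty": 0.016,"tz": 0.12,"spin": 32,"gripper": 0},
  {"tx": 0,"ty": 0.016,"tz": 0.131,"spin": 40,"gripper": 0},
])

```text
time: 2.15
eef_pos: [0.5684, 0.0679, 0.1273]
orientation: [-0.002, 0.509, 0.861, -0.001]
wrist_force: [-0.5, -0.0, -0.6]
width: -0.0003
finger_force: 0.0
```

```bash
cat > path.py <<'E'
from h import *
c=np.array([.5982,.0943]);yaw=np.deg2rad(73.85)
def rot(a): return np.array([[np.cos(a),-np.sin(a)],[np.sin(a),np.cos(a)]])
def w(p): return c+rot(yaw)@np.asarray(p)/1000
def s(q): return rot(-yaw)@(np.asarray(q)[:2]-c)*1000
def toolyaw(o):
    q=o["orientation"];m=R.from_quat([q[1],q[2],q[3],q[0]]).as_matrix();return m
def rows(F,al,xy0,ty0):
    # commanded start: world xy0, tool-y yaw ty0; tool x = ty0+90deg, z down
    tx=np.array([-np.sin(ty0),np.cos(ty0)]);ty=np.array([np.cos(ty0),np.sin(ty0)])
    for f,a in zip(F,al):
        d=w(f)-xy0; print("tx %.4f ty %.4f spin %.1f"%(d@tx,d@ty,np.rad2deg(ty0-(yaw+a))))
E
python3 - <<'E'
from path import *
o=env.get_obs();m=toolyaw(o);a=np.arctan2(m[1,1],m[0,1]);print(o["eef_pos"],np.rad2deg(a),s(o["eef_pos"]),o["joint_positions"])
xy0=np.array([.5714,.0663]);ty0=np.deg2rad(29.02)
th=np.r_[np.linspace(1.75,np.pi,16)]
tang=th-np.pi; al=np.maximum(tang*.62,np.deg2rad(-45)); D=14.5
F=[22*np.array([-np.sin(t),np.cos(t)])-D*np.array([np.cos(b),np.sin(b)]) for t,b in zip(th,al)]
print(np.round(F,1).tolist()); rows(F,al,xy0,ty0)
E
```

```text
[0.5683609  0.06794032 0.12734216] 28.842659277583202 [-33.61927621  21.3295331 ] [-7.60098908e-02  3.89482413e-01  1.61760935e+00  3.21963286e-04
  1.13992070e+00 -5.79537499e-01]
[[-31.9, 6.3], [-31.4, 4.3], [-31.2, 2.0], [-30.9, -0.5], [-30.4, -2.9], [-29.8, -5.3], [-28.9, -7.6], [-27.9, -9.8], [-26.6, -11.8], [-25.3, -13.8], [-23.7, -15.6], [-22.1, -17.2], [-20.3, -18.7], [-18.5, -20.0], [-16.5, -21.1], [-14.5, -22.0]]
tx -0.0065 ty 0.0099 spin 0.2
tx -0.0076 ty 0.0117 spin 0.2
tx -0.0091 ty 0.0135 spin -2.0
tx -0.0107 ty 0.0154 spin -5.3
tx -0.0121 ty 0.0175 spin -8.6
tx -0.0133 ty 0.0196 spin -11.9
tx -0.0143 ty 0.0219 spin -15.2
tx -0.0151 ty 0.0242 spin -18.5
tx -0.0157 ty 0.0265 spin -21.8
tx -0.0161 ty 0.0288 spin -25.1
tx -0.0163 ty 0.0311 spin -28.4
tx -0.0163 ty 0.0335 spin -31.6
tx -0.0161 ty 0.0358 spin -34.9
tx -0.0157 ty 0.0380 spin -38.2
tx -0.0151 ty 0.0402 spin -41.5
tx -0.0143 ty 0.0422 spin -44.8
```

Call:
move_arm([
  {"tx": 0,"ty": 0,"tz": 0.025,"spin": 0,"gripper": 0},
  {"tx": 0,"ty": 0,"tz": 0.05,"spin": 0,"gripper": 0},
  {"tx": 0,"ty": 0,"tz": 0.07,"spin": 0,"gripper": 0},
  {"tx": 0,"ty": 0,"tz": 0.078,"spin": 0,"gripper": 0},
  {"tx": 0,"ty": 0,"tz": 0.078,"spin": 0,"gripper": 0},
])

```text
time: 2.65
eef_pos: [0.57, 0.0671, 0.0516]
orientation: [-0.001, 0.507, 0.862, -0.0]
wrist_force: [-0.6, -0.5, -0.2]
width: -0.0001
finger_force: 0.0
```

```bash
python3 - <<'E'
from path import *
o=env.get_obs();m=toolyaw(o);a=np.arctan2(m[1,1],m[0,1]);print(o["eef_pos"],np.rad2deg(a),s(o["eef_pos"]))
xy0=np.array([.5714,.0663]);ty0=np.deg2rad(29.02)
th=np.r_[1.6,1.7,np.linspace(1.8,np.pi,18)]
al=np.maximum((th-np.pi)*.62,np.deg2rad(-45)); D=14.5
F=[22*np.array([-np.sin(t),np.cos(t)])-D*np.array([np.cos(b),np.sin(b)]) for t,b in zip(th,al)]
for k in range(0,20,5):
    print();rows(F[k:k+5],al[k:k+5],xy0,ty0); xy0=w(F[k+4]); ty0=yaw+al[k+4]
E
```

```text
[0.57003145 0.06709299 0.05157298] 29.12143932637923 [-33.96850298  19.48921872]

tx -0.0044 ty 0.0074 spin 0.2
tx -0.0059 ty 0.0090 spin 0.2
tx -0.0071 ty 0.0108 spin 0.2
tx -0.0080 ty 0.0124 spin 0.0
tx -0.0095 ty 0.0139 spin -2.8

tx -0.0014 ty 0.0016 spin -2.8
tx -0.0027 ty 0.0033 spin -5.6
tx -0.0038 ty 0.0051 spin -8.4
tx -0.0048 ty 0.0069 spin -11.2
tx -0.0057 ty 0.0088 spin -14.0

tx -0.0012 ty 0.0017 spin -2.8
tx -0.0022 ty 0.0035 spin -5.6
tx -0.0031 ty 0.0053 spin -8.4
tx -0.0038 ty 0.0071 spin -11.2
tx -0.0044 ty 0.0090 spin -14.0

tx -0.0009 ty 0.0017 spin -2.8
tx -0.0017 ty 0.0035 spin -5.6
tx -0.0023 ty 0.0053 spin -8.4
tx -0.0028 ty 0.0072 spin -11.2
tx -0.0031 ty 0.0090 spin -14.0
```

Call:
move_arm([
  {"tx": -0.002,"ty": 0.0035,"tz": 0,"spin": 0,"gripper": 0},
  {"tx": -0.004,"ty": 0.007,"tz": 0,"spin": 0,"gripper": 0},
  {"tx": -0.006,"ty": 0.0095,"tz": 0,"spin": 0,"gripper": 0},
  {"tx": -0.008,"ty": 0.012,"tz": 0,"spin": 0,"gripper": 0},
  {"tx": -0.0095,"ty": 0.014,"tz": 0,"spin": -3,"gripper": 0},
])

```text
time: 3.15
eef_pos: [0.5885, 0.0641, 0.0528]
orientation: [0.0, 0.484, 0.875, -0.0]
wrist_force: [-2.5, -0.6, 3.2]
width: 0.0001
finger_force: 1.6
```

Call:
move_arm([
  {"tx": -0.0014,"ty": 0.0016,"tz": 0,"spin": -3,"gripper": 0},
  {"tx": -0.0027,"ty": 0.0033,"tz": 0,"spin": -6,"gripper": 0},
  {"tx": -0.0038,"ty": 0.005,"tz": 0,"spin": -8,"gripper": 0},
  {"tx": -0.0048,"ty": 0.007,"tz": 0,"spin": -11,"gripper": 0},
  {"tx": -0.0057,"ty": 0.009,"tz": 0,"spin": -14,"gripper": 0},
])

```text
time: 3.65
eef_pos: [0.5994, 0.0636, 0.0528]
orientation: [0.0, 0.373, 0.928, -0.0]
wrist_force: [-1.2, -2.7, 1.7]
width: 0.0001
finger_force: 1.6
```

Call:
move_arm([
  {"tx": -0.0012,"ty": 0.0017,"tz": 0,"spin": -3,"gripper": 0},
  {"tx": -0.0022,"ty": 0.0035,"tz": 0,"spin": -6,"gripper": 0},
  {"tx": -0.003,"ty": 0.0053,"tz": 0,"spin": -8,"gripper": 0},
  {"tx": -0.0038,"ty": 0.007,"tz": 0,"spin": -11,"gripper": 0},
  {"tx": -0.0044,"ty": 0.009,"tz": 0,"spin": -14,"gripper": 0},
])

```text
time: 4.15
eef_pos: [0.6092, 0.0668, 0.0528]
orientation: [0.001, 0.258, 0.966, -0.0]
wrist_force: [-1.0, -3.3, 0.8]
width: 0.0002
finger_force: 1.6
```

```bash
python3 - <<'E'
from path import *
o=env.get_obs();m=toolyaw(o);a=np.arctan2(m[1,1],m[0,1]);print(o["eef_pos"],np.rad2deg(a)-73.85,s(o["eef_pos"]),o["wrist_force"])
im,d,K,T,p=cam("wrist","w2.png")
E
```

```text
[0.60918864 0.06680364 0.05282627] -13.704214833156584 [-23.35474281 -18.20318732] [-1.01504381 -3.26636379  0.77733244]
```

View pics/w2.png

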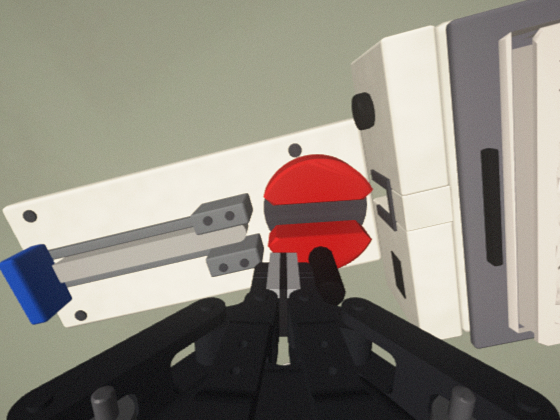

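The slot lies at about 0° in the picture and the channel at about −13°, so the disc is at about 2.92 rad and needs some 5 mm more.

Call:
move_arm([
  {"tx": -0.0005,"ty": 0.0013,"tz": 0,"spin": -3,"gripper": 0},
  {"tx": -0.001,"ty": 0.0026,"tz": 0,"spin": -6,"gripper": 0},
  {"tx": -0.0015,"ty": 0.004,"tz": 0,"spin": -9,"gripper": 0},
  {"tx": -0.0018,"ty": 0.0055,"tz": 0,"spin": -13.5,"gripper": 0},
  {"tx": -0.0018,"ty": 0.0055,"tz": 0,"spin": -13.5,"gripper": 0},
])

```text
time: 4.7
eef_pos: [0.614, 0.0709, 0.0528]
orientation: [0.001, 0.143, 0.99, -0.0]
wrist_force: [1.7, -3.0, -0.4]
width: 0.0
finger_force: 1.3
```

Call:
move_arm([
  {"tx": 0,"ty": -0.006,"tz": 0,"spin": 0,"gripper": 0},
  {"tx": 0,"ty": -0.015,"tz": 0,"spin": 0,"gripper": 0},
  {"tx": 0,"ty": -0.03,"tz": -0.03,"spin": 0,"gripper": 0},
  {"tx": 0,"ty": -0.07,"tz": -0.07,"spin": 0,"gripper": 0},
  {"tx": 0,"ty": -0.11,"tz": -0.11,"spin": 0,"gripper": 0},
])

```text
time: 5.2
eef_pos: [0.5829, -0.0254, 0.1535]
orientation: [-0.001, 0.143, 0.99, 0.0]
wrist_force: [1.0, -0.4, 0.9]
width: -0.0001
finger_force: 0.0
```

```bash
python3 - <<'E'
from path import *; from fit import *
o=env.get_obs();m=toolyaw(o);a=np.arctan2(m[1,1],m[0,1]);print(o["eef_pos"],np.rad2deg(a)-73.85,s(o["eef_pos"]))
im,d,K,T,p=cam("wrist","w3.png");P=cloud(d,K,T);np.savez("w3.npz",im=im,d=d,K=K,T=T,P=P)
cc_,pm,top=fit(np.load("w3.npz")); print("post s",s(pm[:2]),"blue s",s(top.mean(0)),"disc",s(cc_))
E
```

```text
[ 0.58288253 -0.02542379  0.15350906] -0.3038922569930804 [-119.2597047   -18.58853149]
disc 598.187744140625 92.9613265991211 32.574832916259766 zmed 0.03995000137176141
post 297 [0.61890106 0.0886996  0.07665791] ((618.3911743164062, 88.4762954711914), 8.632411003112793)
blue 463 0.2963945612516349 top 451 ((533.7189331054688, -44.347434997558594), (24.003599166870117, 89.74163818359375), 44.07156753540039)
deck ((578.4004516601562, 24.40856170654297), (224.18572998046875, 90.06680297851562), 73.679931640625) [[504.0, -71.0], [590.0, -96.0], [653.0, 119.0], [567.0, 145.0]] 0.018066821574772546
house ((614.1102905273438, 148.50997924804688), (45.109920501708984, 151.58639526367188), 71.01800537109375) 0.05973624976437643
post s [  0.37867562 -21.44189639] blue s [-163.99538903    1.04417401] disc [-1.28925405 -0.3605838 ]
```

View pics/w3.png

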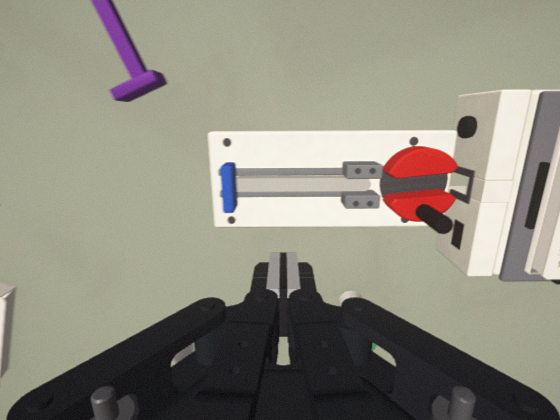

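The slot now lines up with the bar (post at shaker (0, −21.5), θ ≈ 3.15). I go behind the end plate.

Call:
move_arm([
  {"tx": 0.01,"ty": -0.03,"tz": 0,"spin": 0,"gripper": 0},
  {"tx": 0.021,"ty": -0.064,"tz": 0.02,"spin": 0,"gripper": 0},
  {"tx": 0.021,"ty": -0.064,"tz": 0.05,"spin": 0,"gripper": 0},
  {"tx": 0.021,"ty": -0.064,"tz": 0.08,"spin": 0,"gripper": 0},
  {"tx": 0.021,"ty": -0.064,"tz": 0.08,"spin": 0,"gripper": 0},
])

```text
time: 5.75
eef_pos: [0.5422, -0.0797, 0.0693]
orientation: [-0.004, 0.144, 0.99, 0.001]
wrist_force: [0.3, 0.6, -0.6]
width: -0.0001
finger_force: 0.0
```

```bash
python3 - <<'E'
from path import *
o=env.get_obs();print(o["eef_pos"],s(o["eef_pos"]))
E
```

```text
[ 0.54216299 -0.07970112  0.06934934] [-182.7213374     5.42667522]
```

Call:
move_arm([
  {"tx": 0,"ty": 0,"tz": 0,"spin": 0,"gripper": 0},
  {"tx": 0,"ty": 0,"tz": 0,"spin": 0,"gripper": 0},
  {"tx": 0,"ty": 0,"tz": 0,"spin": 0,"gripper": 0},
  {"tx": 0,"ty": 0,"tz": 0,"spin": 0,"gripper": 0},
  {"tx": 0,"ty": 0,"tz": 0,"spin": 0,"gripper": 0},
])

```text
time: 6.25
eef_pos: [0.5463, -0.0803, 0.0738]
orientation: [0.001, 0.143, 0.99, -0.0]
wrist_force: [-0.6, -0.7, 0.3]
width: 0.0
finger_force: 0.0
```

```bash
python3 - <<'E'
from path import *
o=env.get_obs();m=toolyaw(o);a=np.arctan2(m[1,1],m[0,1]);print(o["eef_pos"],s(o["eef_pos"]),np.rad2deg(a)-73.85)
E
```

```text
[ 0.54627244 -0.08025863  0.07378861] [-182.11378802    1.32432496] -0.2913874604816016
```

Call:
move_arm([
  {"tx": -0.001,"ty": -0.012,"tz": 0,"spin": 0,"gripper": 0},
  {"tx": -0.001,"ty": -0.012,"tz": 0.01,"spin": 0,"gripper": 0},
  {"tx": -0.001,"ty": -0.012,"tz": 0.025,"spin": 0,"gripper": 0},
  {"tx": -0.001,"ty": -0.012,"tz": 0.038,"spin": 0,"gripper": 0},
  {"tx": -0.001,"ty": -0.012,"tz": 0.038,"spin": 0,"gripper": 0},
])

```text
time: 6.75
eef_pos: [0.5415, -0.0917, 0.0326]
orientation: [-0.002, 0.143, 0.99, 0.001]
wrist_force: [-0.6, 0.8, -0.3]
width: 0.0002
finger_force: 0.0
```

Call:
move_arm([
  {"tx": 0,"ty": 0.004,"tz": 0,"spin": 0,"gripper": 0},
  {"tx": 0,"ty": 0.008,"tz": 0,"spin": 0,"gripper": 0},
  {"tx": 0,"ty": 0.012,"tz": 0,"spin": 0,"gripper": 0},
  {"tx": 0,"ty": 0.016,"tz": 0,"spin": 0,"gripper": 0},
  {"tx": 0,"ty": 0.02,"tz": 0,"spin": 0,"gripper": 0},
])

```text
time: 7.25
eef_pos: [0.5495, -0.0728, 0.0356]
orientation: [0.001, 0.143, 0.99, -0.0]
wrist_force: [-1.0, -2.2, 0.9]
width: 0.0001
finger_force: 1.2
```

Call:
move_arm([
  {"tx": 0,"ty": 0.005,"tz": 0,"spin": 0,"gripper": 0},
  {"tx": 0,"ty": 0.01,"tz": 0,"spin": 0,"gripper": 0},
  {"tx": 0,"ty": 0.015,"tz": 0,"spin": 0,"gripper": 0},
  {"tx": 0,"ty": 0.02,"tz": 0,"spin": 0,"gripper": 0},
  {"tx": 0,"ty": 0.025,"tz": 0,"spin": 0,"gripper": 0},
])

```text
time: 7.75
eef_pos: [0.5562, -0.0485, 0.035]
orientation: [0.0, 0.143, 0.99, -0.0]
wrist_force: [-0.5, -3.0, 2.4]
width: 0.0002
finger_force: 1.5
```

Call:
move_arm([
  {"tx": 0,"ty": 0.005,"tz": 0,"spin": 0,"gripper": 0},
  {"tx": 0,"ty": 0.01,"tz": 0,"spin": 0,"gripper": 0},
  {"tx": 0,"ty": 0.015,"tz": 0,"spin": 0,"gripper": 0},
  {"tx": 0,"ty": 0.02,"tz": 0,"spin": 0,"gripper": 0},
  {"tx": 0,"ty": 0.025,"tz": 0,"spin": 0,"gripper": 0},
])

```text
time: 8.25
eef_pos: [0.5633, -0.0245, 0.035]
orientation: [-0.0, 0.143, 0.99, -0.0]
wrist_force: [-0.3, -2.5, 2.1]
width: -0.0003
finger_force: 1.5
```

```bash
python3 - <<'E'
from path import *; from fit import *
o=env.get_obs();print(o["eef_pos"],s(o["eef_pos"]),o["wrist_force"])
im,d,K,T,p=cam("wrist","w4.png");P=cloud(d,K,T);np.savez("w4.npz",im=im,d=d,K=K,T=T,P=P)
hsv=cv2.cvtColor(im,cv2.COLOR_RGB2HSV);m=(hsv[...,0]>100)&(hsv[...,0]<125)&(hsv[...,1]>150)&(abs(P[...,2]-.05)<.002)
q=np.array([s(x) for x in P[m]]);print(len(q),np.percentile(q,[2,50,98],axis=0))
E
```

```text
[ 0.56326122 -0.02452416  0.03497866] [-123.85330678    0.50868896] [-0.26511808 -2.49195588  2.09190064]
1008 [[-109.65578017   -8.14931447]
 [-104.75329316    8.14476488]
 [-100.69391067   19.16682296]]
```

View pics/w4.png

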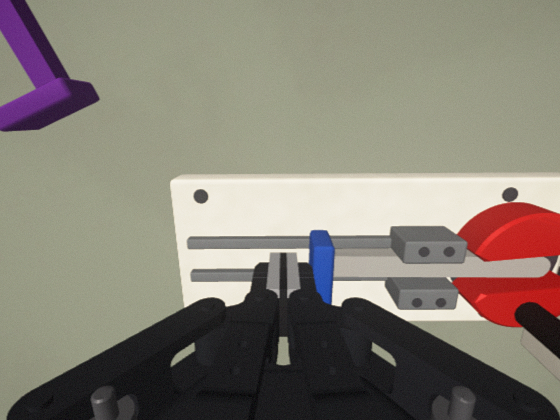

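The bar is entering the slot straight, with the nose at (550,265) and the plate at (320,265). Its rear is at about −110 mm, so about 34 mm remain.

Call:
move_arm([
  {"tx": 0,"ty": 0.005,"tz": 0,"spin": 0,"gripper": 0},
  {"tx": 0,"ty": 0.01,"tz": 0,"spin": 0,"gripper": 0},
  {"tx": 0,"ty": 0.015,"tz": 0,"spin": 0,"gripper": 0},
  {"tx": 0,"ty": 0.02,"tz": 0,"spin": 0,"gripper": 0},
  {"tx": 0,"ty": 0.025,"tz": 0,"spin": 0,"gripper": 0},
])

```text
time: 8.8
eef_pos: [0.5703, -0.0005, 0.0349]
orientation: [-0.0, 0.143, 0.99, 0.0]
wrist_force: [-1.0, -2.9, 1.6]
width: -0.0001
finger_force: 1.1
```

Call:
move_arm([
  {"tx": 0,"ty": 0.001,"tz": 0,"spin": 0,"gripper": 0},
  {"tx": 0,"ty": 0.0025,"tz": 0,"spin": 0,"gripper": 0},
  {"tx": 0,"ty": 0.004,"tz": 0,"spin": 0,"gripper": 0},
  {"tx": 0,"ty": 0.0055,"tz": 0,"spin": 0,"gripper": 0},
  {"tx": 0,"ty": 0.0065,"tz": 0,"spin": 0,"gripper": 0},
])

```text
time: 9.3
eef_pos: [0.5721, 0.0053, 0.035]
orientation: [-0.0, 0.143, 0.99, 0.0]
wrist_force: [-0.9, -1.9, 0.2]
width: -0.0001
finger_force: 0.8
```

```bash
cat > b.py <<'E'
from path import *; from fit import *
o=env.get_obs();print(o["eef_pos"],s(o["eef_pos"]),o["wrist_force"])
im,d,K,T,p=cam("wrist","w5.png");P=cloud(d,K,T)
hsv=cv2.cvtColor(im,cv2.COLOR_RGB2HSV);m=(hsv[...,0]>100)&(hsv[...,0]<125)&(hsv[...,1]>150)&(abs(P[...,2]-.05)<.002)
q=np.array([s(x) for x in P[m]]);print(len(q),np.percentile(q,[2,50,98],axis=0))
E
python3 b.py
```

```text
[0.57209953 0.00533631 0.03495797] [-92.71281716   0.32494516] [-0.89905246 -1.94771398  0.24644267]
1016 [[-78.49087756  -8.33336945]
 [-73.58265381   7.77914489]
 [-69.52731731  19.19946488]]
```

Call:
move_arm([
  {"tx": 0,"ty": 0.0006,"tz": 0,"spin": 0,"gripper": 0},
  {"tx": 0,"ty": 0.0012,"tz": 0,"spin": 0,"gripper": 0},
  {"tx": 0,"ty": 0.0018,"tz": 0,"spin": 0,"gripper": 0},
  {"tx": 0,"ty": 0.0022,"tz": 0,"spin": 0,"gripper": 0},
  {"tx": 0,"ty": 0.0022,"tz": 0,"spin": 0,"gripper": 0},
])

```text
time: 9.85
eef_pos: [0.5727, 0.0074, 0.035]
orientation: [-0.0, 0.143, 0.99, 0.0]
wrist_force: [-1.1, -0.6, -1.1]
width: -0.0003
finger_force: 0.5
```

```bash
python3 b.py
```

```text
[0.57270775 0.00744655 0.03498834] [-90.51667955   0.32769562] [-1.13010475 -0.60069309 -1.1143043 ]
1022 [[-76.2568436   -8.58532767]
 [-71.30221921   7.72648321]
 [-67.22451989  19.09968196]]
```

Call:
move_arm([
  {"tx": 0,"ty": 0.0004,"tz": 0,"spin": 0,"gripper": 0},
  {"tx": 0,"ty": 0.0008,"tz": 0,"spin": 0,"gripper": 0},
  {"tx": 0,"ty": 0.0012,"tz": 0,"spin": 0,"gripper": 0},
  {"tx": 0,"ty": 0.0012,"tz": 0,"spin": 0,"gripper": 0},
  {"tx": 0,"ty": 0.0012,"tz": 0,"spin": 0,"gripper": 0},
])

```text
time: 10.4
eef_pos: [0.5731, 0.0086, 0.035]
orientation: [-0.0, 0.143, 0.99, 0.0]
wrist_force: [-0.4, -0.1, -0.3]
width: 0.0
finger_force: 0.3
```

Call:
move_arm([
  {"tx": 0,"ty": 0.0004,"tz": 0,"spin": 0,"gripper": 0},
  {"tx": 0,"ty": 0.0008,"tz": 0,"spin": 0,"gripper": 0},
  {"tx": 0,"ty": 0.001,"tz": 0,"spin": 0,"gripper": 0},
  {"tx": 0,"ty": 0.001,"tz": 0,"spin": 0,"gripper": 0},
  {"tx": 0,"ty": 0.001,"tz": 0,"spin": 0,"gripper": 0},
])

```text
time: 10.9
eef_pos: [0.5731, 0.0088, 0.035]
orientation: [-0.0, 0.143, 0.99, -0.0]
wrist_force: [-2.6, -4.5, -0.8]
width: 0.0
finger_force: 2.6
```

```bash
python3 b.py
```

```text
[0.57313128 0.00879061 0.03500651] [-89.10784969   0.29473873] [-2.6232071  -4.53901361 -0.83313776]
1021 [[-74.97641095  -8.40121371]
 [-70.0176231    7.9896081 ]
 [-65.86769336  19.03456756]]
```

The plate has stopped moving and the force is rising, so it is against the blocks. I back off and lift away.

Call:
move_arm([
  {"tx": 0,"ty": -0.01,"tz": 0,"spin": 0,"gripper": 0},
  {"tx": 0,"ty": -0.03,"tz": 0,"spin": 0,"gripper": 0},
  {"tx": 0,"ty": -0.05,"tz": -0.03,"spin": 0,"gripper": 0},
  {"tx": 0,"ty": -0.05,"tz": -0.07,"spin": 0,"gripper": 0},
  {"tx": 0,"ty": -0.05,"tz": -0.11,"spin": 0,"gripper": 0},
])

```text
time: 11.45
eef_pos: [0.5586, -0.0391, 0.1459]
orientation: [-0.001, 0.144, 0.99, 0.0]
wrist_force: [0.3, 0.5, -0.7]
width: -0.0003
finger_force: 0.0
```

Call:
move_arm([
  {"tx": 0,"ty": 0,"tz": 0,"spin": 0,"gripper": 0},
  {"tx": 0,"ty": 0,"tz": 0,"spin": 0,"gripper": 0},
  {"tx": 0,"ty": 0,"tz": 0,"spin": 0,"gripper": 0},
  {"tx": 0,"ty": 0,"tz": 0,"spin": 0,"gripper": 0},
  {"tx": 0,"ty": 0,"tz": 0,"spin": 0,"gripper": 0},
])

```text
time: 11.95
eef_pos: [0.5585, -0.0382, 0.1437]
orientation: [-0.001, 0.143, 0.99, 0.0]
wrist_force: [-0.7, 0.5, 0.5]
width: 0.0003
finger_force: 0.0
```

```bash
sed -i 's/w5/w6/' b.py; python3 b.py
```

```text
[ 0.55849192 -0.03823696  0.1436918 ] [-138.35154575    1.27551714] [-0.71933345  0.52702254  0.47806681]
518 [[-75.46993568 -18.09560105]
 [-71.27560114   0.61201443]
 [-66.77213332  18.68695497]]
```

View pics/w6.png

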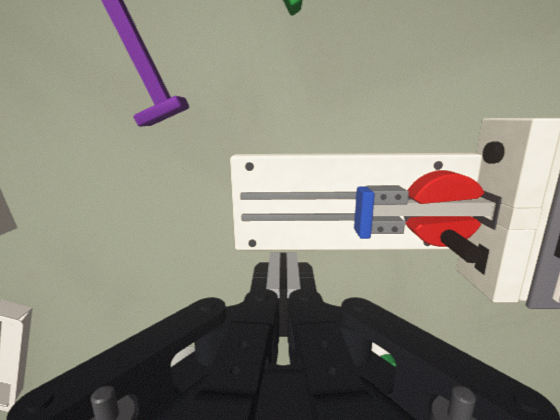

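The blue plate at (364,212) rests on the guide blocks, the bar runs through the disc into the port at (495,207), and the gripper is clear.

```bash
python3 -c "
from rig import workorder; print(workorder.job_done())"
```

```text
the job is handed in; nothing more can be done
None
```

I turned the disc in line (about 3.15 rad) and pushed the bar through it until its end plate rested against the guide blocks. The gripper was clear and the job was handed in at about 12 s; the hand-in gave no verdict.

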